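Scoop the sugar and jaggery lumps into the snap-lid container

TASK

Using the steel scoop, move every lump, amber rock sugar and brown jaggery alike, from both lanes of the blue trough into the clear container, never touching the lumps with the gripper itself. When all are in, press the container's green lid down until it snaps fully shut, and stand the scoop upright back in the middle of its cork mat (before or after shutting the lid). Leave the bell, hair clip, mug and torch where they are.

Things in the scene. Friction and masses are not known exactly. Their poses are not given: they have to be found in the camera images.
- trough: Blue plastic trough, fixed. Outside 238 (x) x 204 (y) x 36 high, walls and floor 4 thick; a wall along x splits it into 2 lanes 96 wide, centred at y = +50 (amber lumps) and -50 (brown). Origin: centre of its underside; x away from the robot (within 0.2 rad). Lumps start at x below -13: set the scoop down behind them, push it along the floor to the near wall, and they climb its lip.
- box: Clear plastic container, fixed. Outside 100 (x) x 110 (y) x 60 high, walls and floor 3 thick, open on top. Origin: centre of its underside; x points away from the robot (within 0.25 rad), z up. Its green lid is hinged on the near (-x) rim and stands open on the robot's side; the catch is on the far (+x) side.
- lid (a joint): Angle of the green lid, rad: 0 shut, 1.57 upright, at most 1.95 (leaning to the robot); starts 1.4 to 1.75. Plate 112 long from hinge to front edge, 110 wide, 4 thick. The stiff hinge stays where left (0.06 N m). Lowered on the catch it stops ajar at about 0.07; about 6 N down near its front edge carries it past the catch and it stays at 0.
- lid_hinge (a point): Middle of the lid's hinge line: 50 nearer the robot than the container's centre, 61 above the table. Axes turn with the lid: x from hinge to front edge (level, away from the robot when shut), z out of the lid's outer face.
- lid_front (a point): On the outer (top) face of the lid, midway across, 100 from the hinge line (12 short of the front edge): where to press. Axes turn with the lid as for the hinge.
- scoop_grip (a point): Grip point of the loose steel scoop (120 g): on the axis of its upright wooden handle post, 72 above its underside. Post 14 (y) x 22 (x), 99 high, behind the pan. Axes: open mouth of the pan towards -x, z up along the post. From this point the post's back face is 11 behind (+x), the pan's back wall (33 high) 11 ahead, the pan's centre 51 ahead (-x) and its lip 93 ahead.
- scoop_pan (a point): Centre of the scoop's pan, on its underside, axes as for the handle; 3 above the table when on the mat. Pan 86 wide outside, 80 inside (5 to spare on each side in a lane); floor 3 thick, thinning to 1.5 at the lip, which is 42 ahead (-x); side walls 26 high, beginning 25 behind the lip.
- mat: Flat cork mat, the scoop's place, fixed, 150 (x) x 130 (y) x 3 thick. Origin: centre of its underside.
- bell: Stainless steel pooja bell standing on its mouth, 68 across, 105 high; bystander. Origin: centre of its foot.
- hairclip: Orange plastic hair clip lying flat, 75 x 44 x 27 high; bystander. Origin: centre of its underside.
- mug: Blue ceramic mug, 80 across, 90 high; bystander. Origin: centre of its foot.
- torch: Silver aluminium torch standing on its head, 44 across, 110 high; bystander. Origin: centre of its foot.
- lump0_mid (a point): Amber lump of rock sugar, rounded-off corners, 26 across, 22 high, 15 g, rather slippery (friction about 0.3; slides down slopes over about 20 degrees). This point: its centre. 6 to 9 of the ten lumps are there.
- lump1_mid (a point): Amber lump of rock sugar, rounded-off corners, 26 across, 22 high, 15 g, rather slippery (friction about 0.3; slides down slopes over about 20 degrees). This point: its centre. 6 to 9 of the ten lumps are there.
- lump2_mid (a point): Amber lump of rock sugar, rounded-off corners, 26 across, 22 high, 15 g, rather slippery (friction about 0.3; slides down slopes over about 20 degrees). This point: its centre. 6 to 9 of the ten lumps are there.
- lump3_mid (a point): Amber lump of rock sugar, rounded-off corners, 26 across, 22 high, 15 g, rather slippery (friction about 0.3; slides down slopes over about 20 degrees). This point: its centre. 6 to 9 of the ten lumps are there.
- lump4_mid (a point): Amber lump of rock sugar, rounded-off corners, 26 across, 22 high, 15 g, rather slippery (friction about 0.3; slides down slopes over about 20 degrees). This point: its centre. 6 to 9 of the ten lumps are there.
- lump5_mid (a point): Brown lump of jaggery, rounded-off corners, 26 across, 22 high, 15 g, rather slippery (friction about 0.3; slides down slopes over about 20 degrees). This point: its centre. 6 to 9 of the ten lumps are there.
- lump6_mid (a point): Brown lump of jaggery, rounded-off corners, 26 across, 22 high, 15 g, rather slippery (friction about 0.3; slides down slopes over about 20 degrees). This point: its centre. 6 to 9 of the ten lumps are there.
- lump7_mid (a point): Brown lump of jaggery, rounded-off corners, 26 across, 22 high, 15 g, rather slippery (friction about 0.3; slides down slopes over about 20 degrees). This point: its centre. 6 to 9 of the ten lumps are there.
- lump8_mid (a point): Brown lump of jaggery, rounded-off corners, 26 across, 22 high, 15 g, rather slippery (friction about 0.3; slides down slopes over about 20 degrees). This point: its centre. 6 to 9 of the ten lumps are there.
- lump9_mid (a point): Brown lump of jaggery, rounded-off corners, 26 across, 22 high, 15 g, rather slippery (friction about 0.3; slides down slopes over about 20 degrees). This point: its centre. 6 to 9 of the ten lumps are there.
Not all that is in view belongs to the job. There is more than one size of the mat; the job needs the larger.

How it is judged:
On the way, in this order (a step that is already met when the one before it is completed fails the run):
1. every lump is inside the container while its lid is open (x of lump0_mid in the frame of box between -0.05 and 0.05 m and y of lump0_mid in the frame of box between -0.055 and 0.055 m and z of lump0_mid in the frame of box between 0 and 0.06 m and x of lump1_mid in the frame of box between -0.05 and 0.05 m and y of lump1_mid in the frame of box between -0.055 and 0.055 m and z of lump1_mid in the frame of box between 0 and 0.06 m and x of lump2_mid in the frame of box between -0.05 and 0.05 m and y of lump2_mid in the frame of box between -0.055 and 0.055 m and z of lump2_mid in the frame of box between 0 and 0.06 m and x of lump3_mid in the frame of box between -0.05 and 0.05 m and y of lump3_mid in the frame of box between -0.055 and 0.055 m and z of lump3_mid in the frame of box between 0 and 0.06 m and x of lump4_mid in the frame of box between -0.05 and 0.05 m and y of lump4_mid in the frame of box between -0.055 and 0.055 m and z of lump4_mid in the frame of box between 0 and 0.06 m and x of lump5_mid in the frame of box between -0.05 and 0.05 m and y of lump5_mid in the frame of box between -0.055 and 0.055 m and z of lump5_mid in the frame of box between 0 and 0.06 m and x of lump6_mid in the frame of box between -0.05 and 0.05 m and y of lump6_mid in the frame of box between -0.055 and 0.055 m and z of lump6_mid in the frame of box between 0 and 0.06 m and x of lump7_mid in the frame of box between -0.05 and 0.05 m and y of lump7_mid in the frame of box between -0.055 and 0.055 m and z of lump7_mid in the frame of box between 0 and 0.06 m and x of lump8_mid in the frame of box between -0.05 and 0.05 m and y of lump8_mid in the frame of box between -0.055 and 0.055 m and z of lump8_mid in the frame of box between 0 and 0.06 m and x of lump9_mid in the frame of box between -0.05 and 0.05 m and y of lump9_mid in the frame of box between -0.055 and 0.055 m and z of lump9_mid in the frame of box between 0 and 0.06 m and value of joint lid above 0.5 rad), for 0.2 s.
2. the lid is snapped shut (value of joint lid below 0.03 rad), for 0.2 s.
At the end, for the whole second after the job is handed in: Every lump that is there lies inside the container, the lid is fully shut past its catch (below 0.03 rad), and the scoop stands upright and at rest on the cork mat, its pan's centre within 30 mm of the mat's centre (x of lump0_mid in the frame of box between -0.05 and 0.05 m and y of lump0_mid in the frame of box between -0.055 and 0.055 m and z of lump0_mid in the frame of box between 0 and 0.06 m and x of lump1_mid in the frame of box between -0.05 and 0.05 m and y of lump1_mid in the frame of box between -0.055 and 0.055 m and z of lump1_mid in the frame of box between 0 and 0.06 m and x of lump2_mid in the frame of box between -0.05 and 0.05 m and y of lump2_mid in the frame of box between -0.055 and 0.055 m and z of lump2_mid in the frame of box between 0 and 0.06 m and x of lump3_mid in the frame of box between -0.05 and 0.05 m and y of lump3_mid in the frame of box between -0.055 and 0.055 m and z of lump3_mid in the frame of box between 0 and 0.06 m and x of lump4_mid in the frame of box between -0.05 and 0.05 m and y of lump4_mid in the frame of box between -0.055 and 0.055 m and z of lump4_mid in the frame of box between 0 and 0.06 m and x of lump5_mid in the frame of box between -0.05 and 0.05 m and y of lump5_mid in the frame of box between -0.055 and 0.055 m and z of lump5_mid in the frame of box between 0 and 0.06 m and x of lump6_mid in the frame of box between -0.05 and 0.05 m and y of lump6_mid in the frame of box between -0.055 and 0.055 m and z of lump6_mid in the frame of box between 0 and 0.06 m and x of lump7_mid in the frame of box between -0.05 and 0.05 m and y of lump7_mid in the frame of box between -0.055 and 0.055 m and z of lump7_mid in the frame of box between 0 and 0.06 m and x of lump8_mid in the frame of box between -0.05 and 0.05 m and y of lump8_mid in the frame of box between -0.055 and 0.055 m and z of lump8_mid in the frame of box between 0 and 0.06 m and x of lump9_mid in the frame of box between -0.05 and 0.05 m and y of lump9_mid in the frame of box between -0.055 and 0.055 m and z of lump9_mid in the frame of box between 0 and 0.06 m and value of joint lid below 0.03 rad and horizontal distance between scoop_pan and mat below 0.03 m and height (world z) of scoop_pan below 0.012 m and angle between scoop_pan's own z axis and vertical below 0.15 rad and linear speed of scoop below 0.02 m/s); the robot touches nothing.
It fails at once if the gripper's fingers touch a lump (more than 1 N) (contact force between the fingers and lump0 above 1 N or contact force between the fingers and lump1 above 1 N or contact force between the fingers and lump2 above 1 N or contact force between the fingers and lump3 above 1 N or contact force between the fingers and lump4 above 1 N or contact force between the fingers and lump5 above 1 N or contact force between the fingers and lump6 above 1 N or contact force between the fingers and lump7 above 1 N or contact force between the fingers and lump8 above 1 N or contact force between the fingers and lump9 above 1 N).
It fails at once if the bell, hair clip, mug or torch is moved by more than 30 mm (distance of any of bell, hairclip, mug, torch from where it was at the start of the episode above 0.03 m).
Of lump0, lump1, lump2, lump3, lump4, lump5, lump6, lump7, lump8, lump9 only 6 to 9 are there at a start; the rules pass over those that are not, and their reading is None.
At some moment in a run one of scoop may be knocked a few centimetres aside while the robot is not near it.
It also fails if it takes over 208 s, if anything falls off the work surface, if the arm or the gripper's body presses on something with over 40 N, if the wrist force passes 120 N, or if a joint passes its speed limit or range.

ROBOT

A 6-joint arm with a two-finger parallel gripper is mounted at the origin on the work surface. World frame = base frame: x ahead of the robot, y to its left, z up, the work surface at z = 0. Lengths are in m, angles in rad, forces in N, time in s.
With the tool pointing down it reaches from about 0.275 to 0.75 m from the base axis. Payload 10.2 kg.
Tool frame: the origin (TCP) lies midway between the tips of the shut fingers; the grasp point (between the pads) lies 19 mm behind it (env.hold_point_z is the distance from the TCP to the grasp point, in m); z points along the fingers, y is the line along which they close (so a half turn about z gives the same grasp; the last joint's range is limited). The gripper opens to 85 mm and grips with 20 to 120 N. Pads are 22 mm wide; open, the fingers measure 114 mm over their backs; the gripper's body (76 mm by 85 mm) begins 54 mm behind the grasp point. The pads swing forward as they close: fully open they stand 13 mm farther back than shut.
Start: joints at [0.908, 0.313, 1.498, -0, 1.331, -0.223], TCP at [0.224, 0.475, 0.231] pointing down, gripper open.
Joint ranges: [-2.94, 2.94], [-0.97, 2.17], [0.19, 2.56], [-1.23, 4.37], [0.02, 3.11], [-2.88, 2.88]. Speed limits (rad/s): [2.39, 2.39, 3.01, 3.14, 3.14, 3.14].

INTERFACE

Orientations are given as a unit quaternion [x, y, z, w].
In Python, from bench import env, kinematics, monitor, eyes, job gives the robot as it stands. The module is installed in compiled form; this text tells all that it offers. Calls block until the motion is done:
- env.reach(position, orientation): joint-space move of the TCP to a pose.
- env.movel(position, velocity=0.15, frame=None, guard=None): straight line of the TCP; frame=None keeps the orientation; velocity is the mean speed in m/s. With guard (N) it stops when the force on the tool has changed by that much, and returns True; else False.
- env.set_joints(angles): joint-space move.
- env.release() and env.close_gripper(effort=None): open the fingers fully, or close them until they stop; effort is the grip in N (None keeps the last).
- env.hold(seconds).
- kinematics.ik(position, orientation): joint angles nearest the present ones, or None.
- monitor.sense(): the state.
- eyes.grab_frame(name): name is "side" or "top" or "wrist"; returns a dict with "frame" (384x512x3 uint8, red, green, blue), "mtx" (3x3 intrinsics, pixels), "k1" (the pictures are not rectified: a ray, as slopes to the right and down, at radius r is drawn at 1 + k1 r^2 times it, then the intrinsics apply), "view" (4x4, takes a point from world to camera coordinates). Camera axes: x right, y down, z forward; pixel columns grow to the right and rows downward; lengths in m; the calibration is good to about 2 mm. A picture is of the moment at which its call begins. There is no depth.
A pose or a line that the arm cannot do raises env.MotionError and nothing moves.
- job.hand_in(): hands the job in; it is judged then, once.
The state is a dict: "clock": time; "joints": joint angles; "qvel": joint speeds; "joint_efforts": joint torques, N m; "position": TCP position; "ee_rot": TCP orientation; "contact_force": force on the tool from outside, world axes, zero at the start; "ft_torque": the same for the moment, N m; "finger_gap": opening from 0.0 (shut) to 1.0 (fully open); "gripper_force": force on a finger pad.
Only numpy, scipy, OpenCV 4.12 (cv2) and the standard library are available. Lean on these libraries where they do the work, as an engineer would, in place of code of your own. Each camera call takes 0.05 s, during which the arm holds its last target. There are 200 camera calls.

## Working session

There is one attempt and no reset: what is moved stays moved. The work goes in short steps, each a Python script; the robot and the scene stay as the last script left them, time stands still between calls to the robot, and variables do not carry over. Pictures are saved under pics/ and viewed, at most 14 in all, crops included, and the job is handed in when it is done.

```bash
mkdir -p pics; cat > h.py <<'E'
import numpy as np, cv2
from bench import env, kinematics, monitor, eyes, job
from scipy.spatial.transform import Rotation as R
def snap(name,fn,crop=None,scale=1):
    f=eyes.grab_frame(name); im=f["frame"][:,:,::-1].copy()
    np.savez('pics/'+fn+'.npz',mtx=f['mtx'],k1=f['k1'],view=f['view'])
    cv2.imwrite('pics/'+fn+'_raw.png',im)
    save(im,fn,crop,scale); return f
def save(im,fn,crop=None,scale=1):
    if crop: im=im[crop[1]:crop[3],crop[0]:crop[2]]
    im=cv2.resize(im,None,fx=scale,fy=scale,interpolation=cv2.INTER_CUBIC)
    cv2.imwrite('pics/'+fn+'.png',im)
def dist(f): return np.array([float(f['k1']),0,0,0])
def world(f,uv,z):
    s=cv2.undistortPoints(np.array([[uv]],float),f['mtx'],dist(f))[0,0]
    V=np.array(f['view']);r=V[:3,:3].T; c=-r@V[:3,3]; d=r@np.array([s[0],s[1],1])
    return c+d*(z-c[2])/d[2]
def pix(f,p):
    V=np.array(f['view']); rv=cv2.Rodrigues(V[:3,:3])[0]
    return cv2.projectPoints(np.atleast_2d(np.array(p,float)),rv,V[:3,3],f['mtx'],dist(f))[0][:,0]
def load(fn): return dict(np.load('pics/'+fn+'.npz'))
E
python3 - <<'E'
from h import *
for n in('top','side'):
    f=snap(n,n+'0',scale=1.56); V=f['view'];print(n,f['mtx'],f['k1'],-V[:3,:3].T@V[:3,3]);
print(monitor.sense()['clock'],env.hold_point_z)
E
```

```text
top [[398.60479196   0.         259.78865418]
 [  0.         398.60479196 188.45768884]
 [  0.           0.           1.        ]] -0.13631299344687992 [ 0.36340928 -0.04514799  1.21141883]
side [[392.53114079   0.         252.9208613 ]
 [  0.         392.53114079 192.69841443]
 [  0.           0.           1.        ]] -0.11563526241549442 [0.3683339  0.71604808 0.71951369]
0.1 0.0187
```

View pics/top0.png

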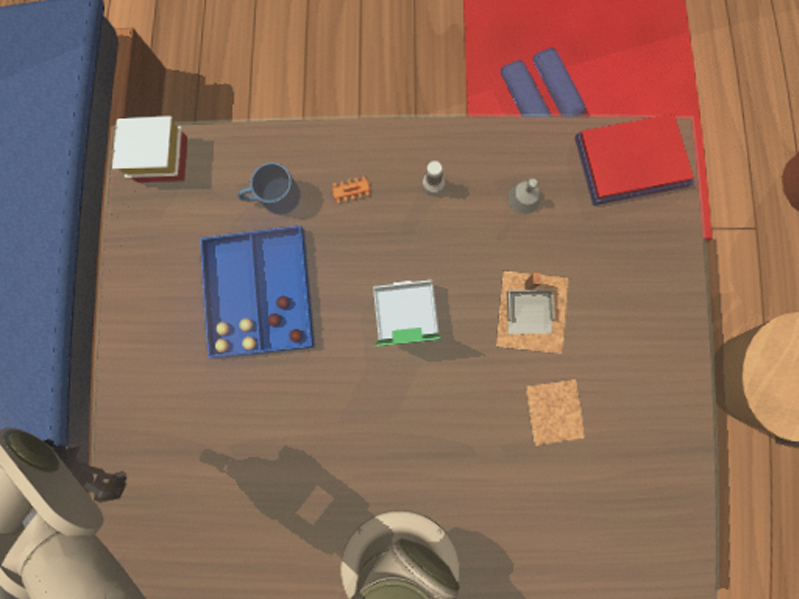

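View pics/side0.png

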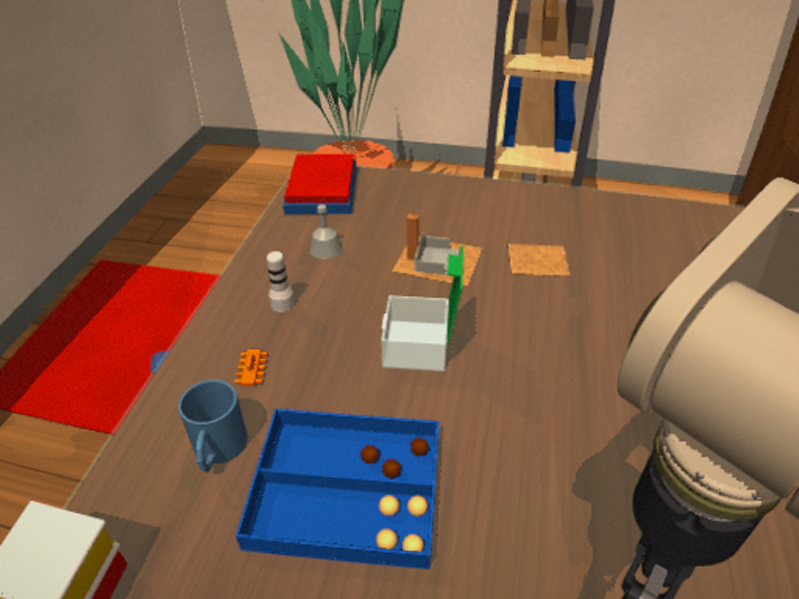

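```bash
python3 - <<'E'
import cv2,numpy as np
im=cv2.imread('pics/top0_raw.png')
a=cv2.resize(im[140:235,120:220],None,fx=4,fy=4,interpolation=cv2.INTER_CUBIC)
b=cv2.resize(im[165:235,232:312],None,fx=5,fy=5,interpolation=cv2.INTER_CUBIC)[:, :400]
c=cv2.resize(im[168:232,310:373],None,fx=6,fy=6,interpolation=cv2.INTER_CUBIC)
o=np.zeros((780,800,3),np.uint8)
o[:380,:400]=a;o[:350,400:]=b
o2=o[:380]; cv2.imwrite('pics/c1.png',o2); 
s=cv2.imread('pics/side0_raw.png')
d=cv2.resize(s[130:190,245:310],None,fx=6,fy=6,interpolation=cv2.INTER_CUBIC)
o=np.zeros((390,790,3),np.uint8);o[:c.shape[0],:c.shape[1]]=c;o[:360,390:780]=d;cv2.imwrite('pics/c2.png',o)
E
```

```text
(no output)
```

View pics/c1.png

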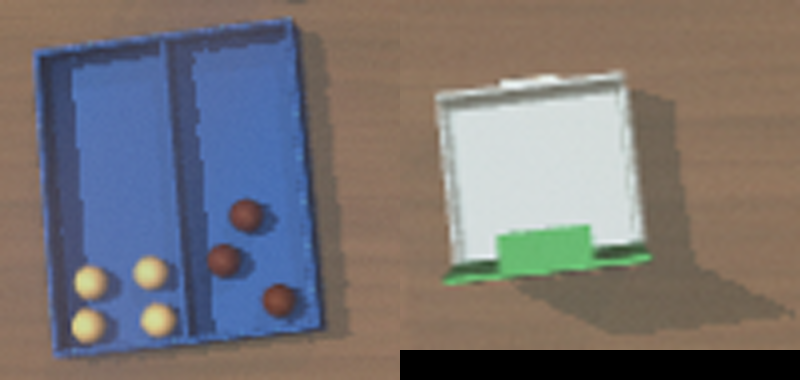

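View pics/c2.png

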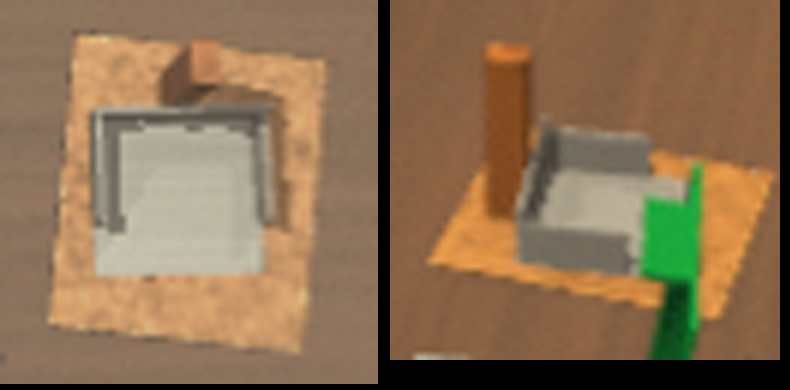

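```bash
cat > fit.py <<'E'
from h import *
f=load('top0')
A=lambda x,y:(120+x/4,140+y/4); B=lambda x,y:(232+(x-400)/5,165+y/5); C=lambda x,y:(310+x/6,168+y/6)
def W(l,z,m): return np.array([world(f,m(*p),z)[:2] for p in l])
def fit(loc,w):
    loc=np.array(loc,float);a=loc.mean(0);b=w.mean(0);l=loc-a;q=w-b
    th=np.arctan2((l[:,0]*q[:,1]-l[:,1]*q[:,0]).sum(),(l*q).sum())
    r=np.array([[np.cos(th),-np.sin(th)],[np.sin(th),np.cos(th)]])
    o=b-r@a; print('pos',o.round(4),'yaw',round(th,4),'res mm',((loc@r.T+o-w)*1e3).round(1).tolist())
print('trough');fit([(.119,.102),(.119,-.102),(-.119,-.102),(-.119,.102)],W([(36,52),(292,20),(323,327),(56,355)],.036,A))
print('box');fit([(.05,.055),(.05,-.055),(-.05,-.055),(-.05,.055)],W([(437,95),(624,74),(645,255),(453,275)],.06,B))
print('mat');fit([(.075,.065),(.075,-.065),(-.075,-.065),(-.075,.065)],W([(76,33),(327,62),(300,353),(50,325)],.003,C))
w=np.vstack([W([(92,275),(264,275)],.005,C),W([(93,107),(270,107)],.036,C),W([(205,63)],.102,C)])
print('scoop pan');fit([(-.042,.043),(-.042,-.043),(.04,.043),(.04,-.043),(.051,0)],w)
print('lumps',W([(90,282),(150,272),(88,325),(157,320),(246,215),(224,261),(278,300)],.015,A).round(3).tolist())
print('lid lip', W([(497,228),(592,228),(445,282),(650,260)],.17,B).round(3).tolist())
u=lambda p:(p[0]/1.56,p[1]/1.56)
for n,p,z in[('mug',(272,188),.09),('clip',(351,189),.02),('torch',(434,168),.11),('bell',(532,183),.105)]:print(n,world(f,u(p),z).round(3))
E
python3 fit.py
```

```text
trough
pos [0.5307 0.276 ] yaw 0.1093 res mm [[1.3, 0.9], [1.9, -1.3], [-0.9, 0.5], [-2.2, -0.1]]
box
pos [ 0.4861 -0.0154] yaw 0.0993 res mm [[-2.7, -0.2], [-3.3, -0.2], [3.0, 1.0], [3.0, -0.6]]
mat
pos [ 0.4896 -0.2627] yaw -0.1214 res mm [[-0.1, -0.1], [0.1, -0.0], [-0.1, -1.2], [0.2, 1.3]]
scoop pan
pos [ 0.4891 -0.255 ] yaw 0.0034 res mm [[-0.9, -0.2], [0.3, 1.3], [-0.1, -1.6], [0.9, 0.9], [-0.2, -0.4]]
lumps [[0.46, 0.347], [0.468, 0.299], [0.427, 0.347], [0.431, 0.293], [0.511, 0.226], [0.476, 0.242], [0.446, 0.2]]
lid lip [[0.446, 0.004], [0.446, -0.046], [0.418, 0.032], [0.429, -0.076]]
mug [0.72  0.236 0.09 ]
clip [0.737 0.093 0.02 ]
torch [ 0.747 -0.071  0.11 ]
bell [ 0.719 -0.252  0.105]
```

```bash
cat >> h.py <<'E'
TR=(np.array([.5307,.276]),.1093); BX=(np.array([.4885,-.015]),.1); MAT=(np.array([.4896,-.2627]),-.1214)
FLIP=False
def pose(p,yaw,t=0):
    "grip point p of scoop, mouth-down tilt t -> TCP pos, quat"
    S=R.from_euler('z',yaw)*R.from_euler('y',-t)
    q=S*(R.from_euler('z',np.pi) if FLIP else R.identity())*R.from_euler('x',np.pi)
    return np.array(p)+S.apply([0,0,-.0187]), q.as_quat()
def loc(fr,x,y,z):
    o,a=fr; return np.array([o[0]+x*np.cos(a)-y*np.sin(a),o[1]+x*np.sin(a)+y*np.cos(a),z])
def go(p,yaw,t=0,v=.15,guard=None):
    P,q=pose(p,yaw,t); return env.movel(P.tolist(),velocity=v,frame=q.tolist(),guard=guard)
def F(): return monitor.sense()['contact_force']
E
python3 - <<'E'
import h
from h import *
print(monitor.sense()['ee_rot'])
for fl in(False,True):
    h.FLIP=fl
    T=[((.540,-.255,.27),.0034,0),((.540,-.255,.075),.0034,0)]
    for y in(.05,-.05): T+=[((*loc(TR,.100,y,0)[:2],.27),TR[1],0),(loc(TR,.1,y,.076),TR[1],0),(loc(TR,-.02,y,.076),TR[1],0),(loc(TR,-.02,y,.076),TR[1],-.35),(loc(TR,-.02,y,.27),TR[1],-.35)]
    T+=[(loc(BX,.05,0,.27),BX[1],-.35),(loc(BX,.05,0,.27),BX[1],0),(loc(BX,.0,0,.20),BX[1],.75),((.35,-.02,.16),.1,0)]
    for p,y,t in T:
        P,q=pose(p,y,t);k=kinematics.ik(P.tolist(),q.tolist());print(fl,np.round(p,3),t,None if k is None else np.round(k,2))
E
```

```text
[ 2.18106999e-01  9.75924672e-01 -5.47739372e-04 -2.65881517e-04]
False [ 0.54  -0.255  0.27 ] 0 [-0.64  0.46  1.23 -0.    1.45  0.93]
False [ 0.54  -0.255  0.075] 0 [-0.64  0.65  1.46 -0.    1.03  0.93]
False [0.625 0.337 0.27 ] 0 [ 0.33  0.76  0.75 -0.    1.63  1.79]
False [0.625 0.337 0.076] 0 [ 0.33  0.88  1.03 -0.    1.23  1.79]
False [0.505 0.324 0.076] 0 [ 0.37  0.65  1.45 -0.    1.03  1.84]
False [0.505 0.324 0.076] -0.35 [0.34 0.82 1.19 0.08 1.48 1.78]
False [0.505 0.324 0.27 ] -0.35 [0.34 0.66 0.96 0.08 1.87 1.81]
False [0.636 0.237 0.27 ] 0 [ 0.18  0.67  0.91 -0.    1.57  1.65]
False [0.636 0.237 0.076] 0 [ 0.18  0.81  1.16 -0.    1.17  1.65]
False [0.516 0.224 0.076] 0 [ 0.2   0.59  1.58 -0.    0.98  1.66]
False [0.516 0.224 0.076] -0.35 [0.19 0.75 1.32 0.03 1.42 1.64]
False [0.516 0.224 0.27 ] -0.35 [0.19 0.57 1.09 0.03 1.82 1.65]
False [ 0.538 -0.01   0.27 ] -0.35 [-0.19  0.52  1.18 -0.1   1.78  1.27]
False [ 0.538 -0.01   0.27 ] 0 [-0.24  0.33  1.42 -0.    1.39  1.23]
False [ 0.488 -0.015  0.2  ] 0.75 [-0.46  0.03  2.18  0.97  0.45  0.22]
False [ 0.35 -0.02  0.16] 0 [-
[... 380 characters left out ...]
.324 0.076] -0.35 [ 0.34  0.82  1.19  0.08  1.48 -1.36]
True [0.505 0.324 0.27 ] -0.35 [ 0.34  0.66  0.96  0.08  1.87 -1.33]
True [0.636 0.237 0.27 ] 0 [ 0.18  0.67  0.91  0.    1.57 -1.5 ]
True [0.636 0.237 0.076] 0 [ 0.18  0.81  1.16  0.    1.17 -1.5 ]
True [0.516 0.224 0.076] 0 [ 0.2   0.59  1.58  0.    0.98 -1.48]
True [0.516 0.224 0.076] -0.35 [ 0.19  0.75  1.32  0.03  1.42 -1.5 ]
True [0.516 0.224 0.27 ] -0.35 [ 0.19  0.57  1.09  0.03  1.82 -1.49]
True [ 0.538 -0.01   0.27 ] -0.35 [-0.19  0.52  1.18 -0.1   1.78 -1.87]
True [ 0.538 -0.01   0.27 ] 0 [-0.24  0.33  1.42  0.    1.39 -1.91]
True [ 0.488 -0.015  0.2  ] 0.75 None
True [ 0.35 -0.02  0.16] 0 [-0.4   0.03  2.1   0.    1.01 -2.07]
```

```bash
python3 - <<'E'
from h import *
g=(.540,-.255)
P,q=pose((*g,.29),.0034); env.reach(P.tolist(),q.tolist())
f=snap('wrist','w1',scale=1.2)
E
```

```text
(no output)
```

View pics/w1.png

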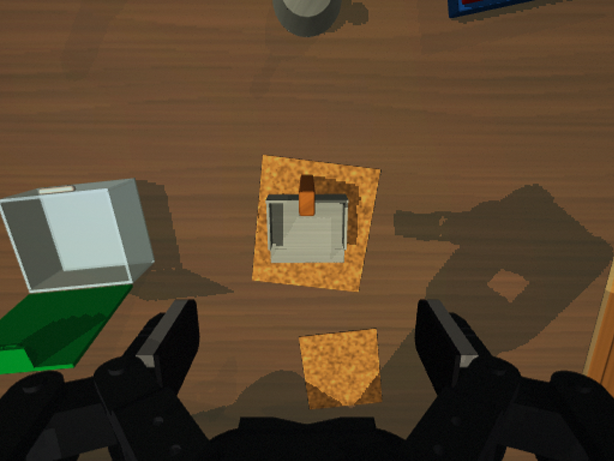

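```bash
python3 - <<'E'
from h import *
f=load('w1')
u=lambda x,y:world(f,(x/1.2,y/1.2),Z).round(4)[:2]
Z=.102;print('post',u(307,205),u(300,191),u(314,215))
Z=.036;print('backwall',u(267,200),u(347,200));Z=.005;print('lip',u(271,261),u(345,264))
Z=.06;print('box',u(28,292),u(131,284),u(134,180),u(2,200))
Z=.003;print('mat',sum(u(*p) for p in[(263,155),(381,170),(359,291),(252,280)])/4)
E
```

```text
post [ 0.5414 -0.2555] [ 0.5534 -0.2495] [ 0.5326 -0.2616]
backwall [ 0.5305 -0.2145] [ 0.5309 -0.2968]
lip [ 0.4503 -0.2139] [ 0.4469 -0.3008]
box [0.4367 0.0345] [ 0.4464 -0.074 ] [ 0.5547 -0.0916] [0.5347 0.038 ]
mat [ 0.49135 -0.2635 ]
```

```bash
sed -i 's/BX=(np.array(\[.4885/BX=(np.array([.4900/' h.py; python3 - <<'E'
from h import *
g=(.5410,-.2555)
go((*g,.14),.0034,v=.2); print(go((*g,.076),.0034,v=.08,guard=8))
env.close_gripper(effort=100); s=monitor.sense();print(s['finger_gap'],s['gripper_force'],s['contact_force'],s['position'])
go((*g,.27),.0034,v=.15); print(F(),monitor.sense()['clock'])
p=loc(TR,.100,-.05,.27); P,q=pose(p,TR[1]); env.reach(P.tolist(),q.tolist())
print(F(),monitor.sense()['clock'])
snap('side','s1',crop=(100,100,412,334),scale=2.5)
E
```

```text
False
0.15015967908264266 97.2319507598877 [-0.01267351  0.6709603   0.7141085 ] [ 0.54102812 -0.25553096  0.0573958 ]
[-0.029214    0.86278878 -1.06104248] 6.9083
[-0.19234967 -0.05375527 -2.08048695] 8.7333
```

View pics/s1.png

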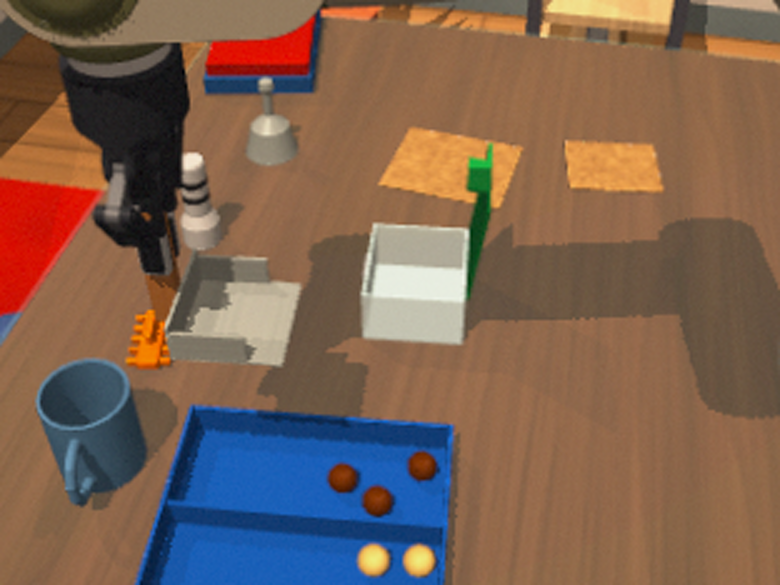

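```bash
cat > scoop.py <<'E'
from h import *
def scoop(y,x0=.096):
    a=TR[1]
    go(loc(TR,x0,y,.13),a,v=.2); f0=np.array(F())
    print('down',go(loc(TR,x0,y,.074),a,v=.03,guard=4),monitor.sense()['position'],F()-f0)
    z=monitor.sense()['position'][2]+.0187
    z=max(z-.0003,.0755)
    print('push',go(loc(TR,-.024,y,z),a,v=.06,guard=25),(np.array(monitor.sense()['position'])-loc(TR,0,y,z)).round(4),F()-f0)
    return z
E
python3 - <<'E'
from scoop import *
print(scoop(-.05),monitor.sense()['clock'])
snap('side','s2',crop=(140,220,300,340),scale=4)
E
```

```text
down True [0.63155662 0.23679403 0.05835371] [-0.57370832 -0.99095839  6.83345118]
push False [-0.0213 -0.0024 -0.0176] [11.49369319  1.18086034  4.81721203]
0.07675371454740482 13.3667
```

View pics/s2.png

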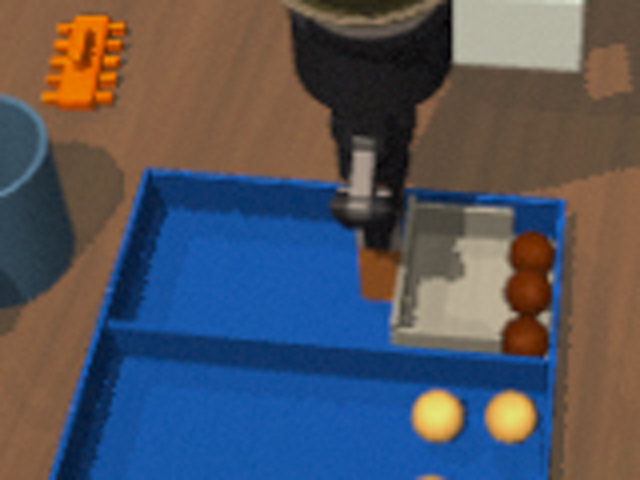

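```bash
cat >> scoop.py <<'E'
def tilt_up(y,z,T=.45):
    a=TR[1]; s=monitor.sense()['position']
    xg=np.dot(np.array(s[:2])-TR[0],[np.cos(a),np.sin(a)])
    hx,hz=xg+.011,z-.073
    for t in np.linspace(0,T,6)[1:]:
        S=R.from_euler('y',t).apply([-.011,0,.073])
        x,zz=hx+S[0],hz+S[2]+.001
        go(loc(TR,x,y,zz),a,-t,v=.03)
    env.hold(.5)
    return x,zz
E
python3 - <<'E'
from scoop import *
x,z=tilt_up(-.05,.07675); print(x,z,F(),monitor.sense()['clock'])
snap('side','s3',crop=(140,220,300,340),scale=4)
E
```

```text
0.011407192163750926 0.07526725934696896 [-1.58059455 -0.63818651  0.07039146] 15.5917
```

View pics/s3.png

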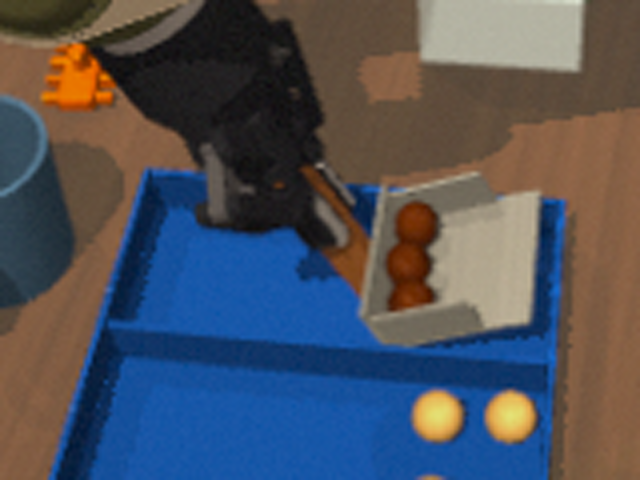

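```bash
cat >> scoop.py <<'E'
def lip(x,y,z,t):  # grip point in box frame for a lip point
    return loc(BX,x+.093*np.cos(t)-.073*np.sin(t),y,z+.093*np.sin(t)+.073*np.cos(t))
def carry(x,y,z,T=.45):
    a=TR[1]
    go(loc(TR,x+.02,y,z+.06),a,-T,v=.1); go(loc(TR,x+.03,y,.25),a,-T,v=.15); go(loc(TR,x+.03,y,.25),a,-.25,v=.1)
    b=BX[1]; go(lip(.005,0,.16,-.25),b,-.25,v=.15); go(lip(.005,0,.085,-.2),b,-.2,v=.1)
def dump(ts=(0,.2,.35,.5,.65,.75),zl=.072):
    for t in ts: go(lip(.005,0,zl,t),BX[1],t,v=.07)
    env.hold(.6)
E
python3 - <<'E'
from scoop import *
carry(.0114,-.05,.0753); print(F(),monitor.sense()['clock'])
dump(); print(F(),monitor.sense()['clock'])
snap('side','s4',crop=(200,100,330,200),scale=5)
E
```

```text
[ 0.61526435 -0.09046439 -1.93495262] 20.2917
[-0.37095684  0.20600911 -0.93266155] 23.3833
```

View pics/s4.png

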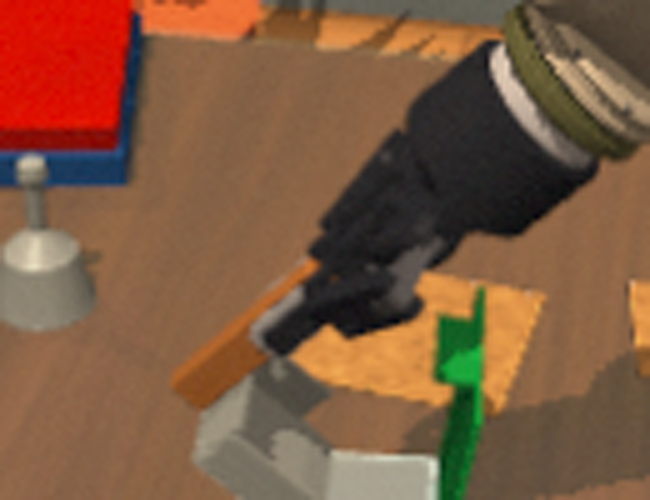

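```bash
python3 - <<'E'
from scoop import *
for t in(.5,.25,0): go(lip(.005,0,.09,t),BX[1],t,v=.1)
go(lip(.02,0,.2,0),BX[1],0,v=.15)
f=snap('top','t2',crop=(120,140,300,240),scale=4.4)
go(loc(TR,.096,.05,.27),TR[1],0,v=.2)
z=scoop(.05); print(z,monitor.sense()['clock'])
x,z=tilt_up(.05,z); print(x,z,F(),monitor.sense()['clock'])
im=np.vstack([cv2.resize(cv2.imread('pics/t2_raw.png')[140:240,120:300],None,fx=3,fy=3)[:, :540],
 cv2.resize(eyes.grab_frame('side')['frame'][220:370,120:300,::-1],None,fx=3,fy=3)[:290]]); cv2.imwrite('pics/c5.png',im)
E
```

```text
down True [0.62094765 0.33616846 0.05884892] [1.55852627 0.68178822 6.36355992]
push False [-0.0219 -0.0023 -0.0174] [7.52520596 1.86169559 6.40617241]
0.07724892350703497 32.575
0.010846857153550413 0.07576618285400392 [-0.06437892 -0.18694194 -2.50157647] 34.7333
```

View pics/c5.png

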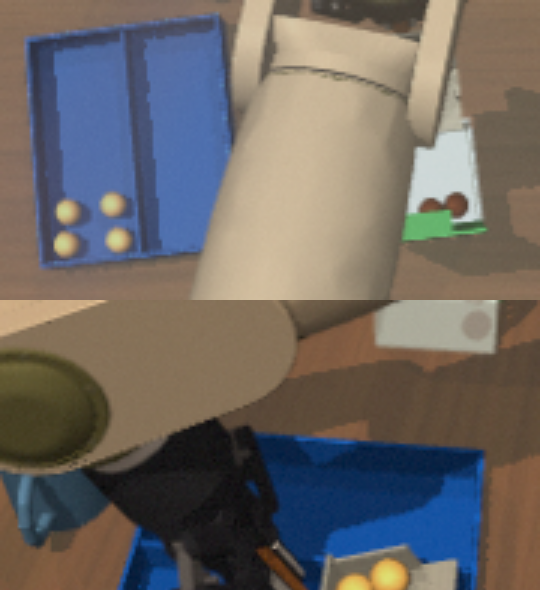

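```bash
python3 - <<'E'
from scoop import *
carry(.0108,.05,.0758); print(F(),monitor.sense()['clock'])
dump(zl=.076); print(F(),monitor.sense()['clock'])
for t in(.5,.25,0): go(lip(.005,0,.1,t),BX[1],t,v=.1)
go(lip(.02,0,.2,0),BX[1],0,v=.15)
p=np.array([.5410,-.2555,.27]); go(p,.0034,v=.2)
a=eyes.grab_frame('top')['frame'][140:240,120:300,::-1]; b=eyes.grab_frame('side')['frame'][160:370,120:300,::-1]
cv2.imwrite('pics/c6.png',np.hstack([cv2.resize(a,None,fx=2.8,fy=2.8*2.1,interpolation=cv2.INTER_CUBIC)[:, 0:0],cv2.resize(np.vstack([a[:90],b]),None,fx=2,fy=2)[:0]])) if 0 else cv2.imwrite('pics/c6.png',cv2.resize(np.hstack([np.vstack([a,np.zeros((110,180,3),np.uint8)]),b]),None,fx=2.2,fy=2.2,interpolation=cv2.INTER_CUBIC))
E
```

```text
[-1.29690102 -0.79487195 -2.17037717] 40.1
[ 0.37201428 -0.5348811  -1.60942864] 43.1667
```

View pics/c6.png

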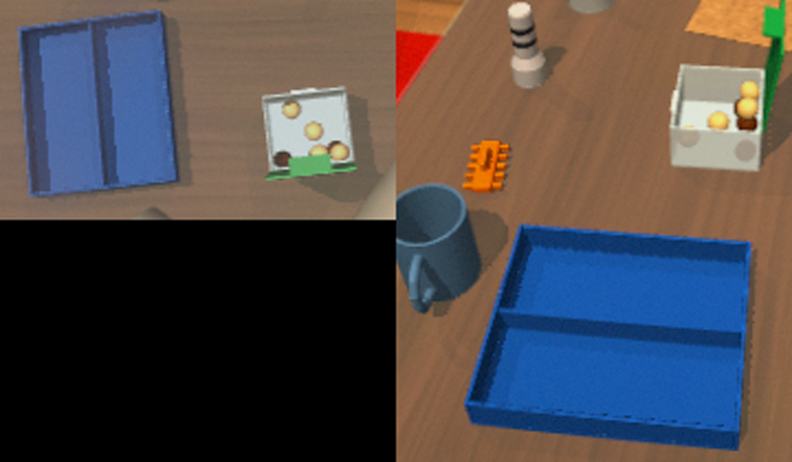

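```bash
python3 - <<'E'
from scoop import *
g=(.5415,-.263)
go((*g,.11),.0034,v=.15); print(go((*g,.0755),.0034,v=.03,guard=4),monitor.sense()['position'])
env.release(); go((*g,.2),.0034,v=.12)
env.close_gripper(effort=60)
go((.45,-.22,.28),BX[1],v=.2)
h=loc(BX,-.05,0,.061)
p=loc(BX,-.135,0,.26); go(p,BX[1],v=.2)
f=eyes.grab_frame('side')['frame'][100:260,190:330,::-1]; f2=eyes.grab_frame('wrist')['frame'][:,:,::-1]
cv2.imwrite('pics/c7.png',np.hstack([cv2.resize(f,(336,384)),f2[:, 48:]])); print(monitor.sense()['clock'],F())
E
```

```text
True [ 0.54161051 -0.26290259  0.05781148]
54.35 [ 0.11700197 -0.00630052  0.36371556]
```

View pics/c7.png

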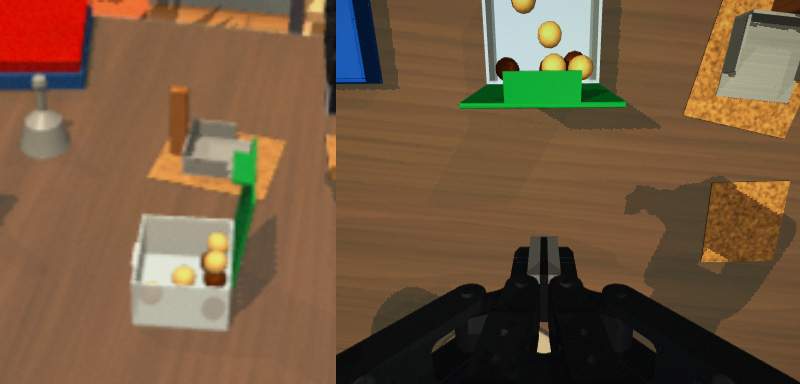

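```bash
python3 - <<'E'
from h import *
q=pose((0,0,0),BX[1])[1].tolist()
def mv(x,z,v=.08,guard=None): return env.movel(loc(BX,x,0,z).tolist(),velocity=v,frame=q,guard=guard)
mv(-.11,.155,v=.12)
for th in np.arange(1.75,.12,-.12):
    off=.004+.010*np.sin(th)
    g=mv(-.05+.1*np.cos(th)-off*np.sin(th),.061+.1*np.sin(th)+off*np.cos(th),guard=25)
    if g: print('stop',th,F()); break
print(F(),monitor.sense()['position'])
f=snap('side','s8',crop=(200,100,330,230),scale=4); print(monitor.sense()['clock'])
E
```

```text
[-0.17671682  0.00800498  1.31378925] [ 0.53667086 -0.01021869  0.08508211]
59.825
```

View pics/s8.png

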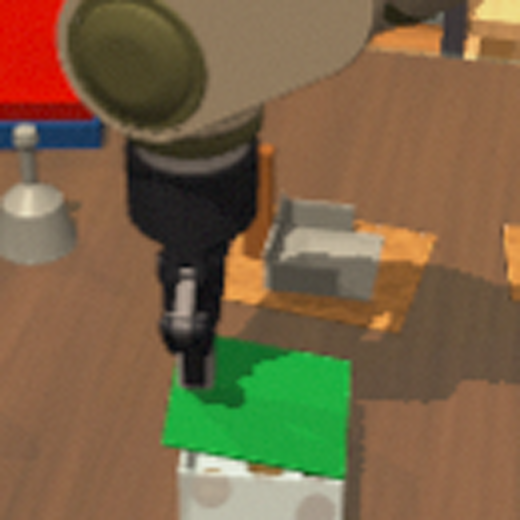

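```bash
python3 - <<'E'
from h import *
q=pose((0,0,0),BX[1])[1].tolist()
def mv(x,z,v=.08,guard=None): return env.movel(loc(BX,x,0,z).tolist(),velocity=v,frame=q,guard=guard)
f0=np.array(F())
for z in np.arange(.082,.055,-.002):
    g=mv(.05,z,v=.02,guard=22); s=monitor.sense();print(round(z,4),round(s['position'][2],4),(np.array(s['contact_force'])-f0).round(1)[2])
    if s['contact_force'][2]-f0[2]>22: break
mv(.05,.2,v=.1); mv(-.15,.25,v=.2)
a=snap('side','s9',crop=(200,120,330,250),scale=3); a=a['frame'][110:240,190:330,::-1]
b=eyes.grab_frame('top')['frame'][150:240,230:370,::-1]
cv2.imwrite('pics/c9.png',cv2.resize(np.vstack([a,b]),None,fx=2.7,fy=2.7,interpolation=cv2.INTER_CUBIC));print(monitor.sense()['clock'])
E
```

```text
0.082 0.082 0.6
0.08 0.0799 -0.5
0.078 0.0779 0.5
0.076 0.0758 0.2
0.074 0.0738 0.4
0.072 0.0722 3.4
0.07 0.0703 4.2
0.068 0.0681 3.1
0.066 0.0653 0.7
0.064 0.0648 12.5
0.062 0.0644 28.7
65.525
```

View pics/c9.png

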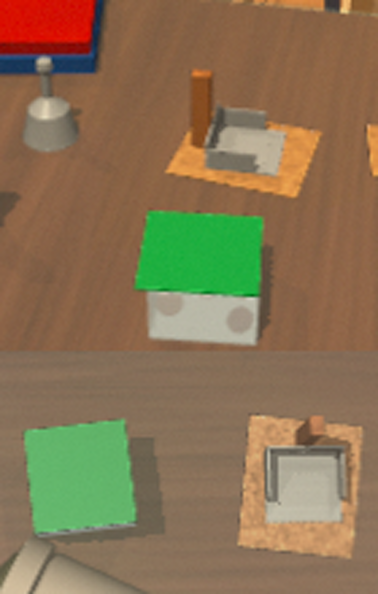

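```bash
python3 - <<'E'
from h import *
f=load('top0'); u=lambda x,y,z:world(f,(230+x/2.7,150+(y-351)/2.7),z)[:2]
l=(u(266,520,.005)+u(340,522,.005))/2; b=(u(266,448,.036)+u(346,448,.036))/2
m=sum(u(*p,.003) for p in[(250,414),(363,426),(351,558),(238,546)])/4
print(l,b,(l+b)/2,m); print(job.hand_in())
E
```

```text
[ 0.44991422 -0.26351494] [ 0.52834451 -0.26372416] [ 0.48912937 -0.26361955] [ 0.49023951 -0.26248206]
the job is handed in; nothing more can be done
None
```

I moved all seven lumps (four amber, three brown) into the container, pressed the lid down until it snapped shut, and stood the scoop upright on the larger cork mat, about 2 mm from its centre. I then handed the job in, but the call gave no verdict.

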